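# Inspection camera over the chip

### The job

Get the green board's big chip ready for a close-up picture: first bring the lamp's red dimmer lever from bright back to half, standing straight up, and let go of it; then take the white inspection camera out of its orange-rimmed dock and carry it, upright, over the screwdriver rack to the chip. Finish holding it there, still in the gripper: upright, centred on the chip, its long side along the chip's long side, its lower face about a centimetre above the chip and touching neither chip nor board. Do not touch the rack, the board or its holder, leave everything else on the bench where it is, and leave the lever at half.

Things in the scene. Friction and masses are not known exactly. Their poses are not given: they have to be found in the camera images.
- lever (a joint): Angle (rad) of the dimmer lever: 0 = leaning 40 degrees (0.7 rad) towards the dimmer's -x (dark), 0.7 = straight up (half), 1.4 = leaning 40 degrees to the dimmer's +x (bright). It starts near bright. It turns about the dimmer's y axis, stays where it is left, and takes about 1 N at the knob to move.
- lever_knob (a point): Centre of the lever's red knob, a cylinder 20 mm in diameter and 24 mm long lying along the hinge axis (its y axis), on a 9 mm steel rod. It moves on a circle of 75 mm radius about lever_hinge. It can be pinched from above by its flat ends (24 mm apart) and moved along the arc, or pushed.
- lever_hinge (a point): Point on the lever's hinge axis, in the fixed grey dimmer block (110 x 66 mm, 36 mm high, x its long side); it lies 34 mm above the bench at the block's middle. Axes are the block's: y along the hinge axis, z up. The lever stands straight up when the knob is right above this point, between the yellow marks on the block.
- cam_center (a point): Centre, half-way up, of the loose white inspection camera: an upright rectangular body 110 mm high with its z axis up. Black foot 54 x 38 mm up to 22 mm above its underside; white grip body 50 (x) x 34 (y) mm from 22 to 100 mm; blue cap 44 x 30 mm on top to 110 mm. About 0.18 kg, varying. Grasp it across its 34 mm width, along y, by the upper white part (20 mm above this centre is good).
- cam_lens (a point): Centre of the camera's flat lower face (its lens), 55 mm below cam_center; same axes.
- dock: Fixed camera dock, 92 x 76 mm black plate, origin at the centre of its underside. The camera stands on the plate, 6 mm above the bench, inside an orange rim whose top is 14 mm above the bench, with about 4 mm of play; it lifts straight out.
- chip (a point): Centre of the top face of the big black chip (40 mm along x, 28 mm along y, silver middle) near the centre of the green board, 27 mm above the bench. x along its long side, z up. The camera's lower face must end about 10 mm above this point.
- holder: Fixed aluminium board holder, 190 x 120 mm, origin at the centre of its underside, with the green board 146 x 96 mm clamped in it. The parts on the board and the clamps near its ends, the nearest about 50 mm from the chip's centre along x, stand up to 8 mm higher than the chip's top.
- rack: Fixed black screwdriver rack between dimmer, dock and board, 300 mm long along its x, 40 mm wide, 118 mm high with the drivers in it; origin at the centre of its underside. Must be passed over without touching.
- camera: The inspection camera as a whole, origin at the centre of its lower face, the same point as cam_lens.
- flux_jar: Bystander: jar with black lid and yellow label, 44 mm in diameter, 45 mm high, origin under its centre.
- spool: Bystander: steel-coloured spool, 54 mm in diameter, 40 mm high, origin under its centre.
- screw_tray: Bystander: yellow divided tray 90 x 70 x 20 mm, origin under its centre.
- tin: Bystander: small jar with green lid, 28 mm in diameter, 22 mm high, origin under its centre, between dock and dimmer.
- cleaner: Bystander: bottle with red cap and blue label, 44 mm in diameter, 100 mm high, origin under its centre.
- spare_module: Bystander: red flat module 70 x 50 x 8 mm, origin under its centre.
- brush: Bystander: small brush 140 mm long, lying flat, origin under its middle.
Mind the look-alikes: they are no part of the job. What is meant by the part that bears lever is not blue or pink, and is the larger of those in its own colour.

How it is judged:
By the outcome, as a careful person would: the job done as asked, in the order asked, and still so for the second after the job is handed in, while the arm keeps its last pose, push and grip.
It also fails if it takes over 51 s, if anything falls off the work surface, if the arm or the gripper's body presses on something with over 40 N, if the wrist force passes 120 N, or if a joint passes its speed limit or range.

### The arm

A 7-joint arm with a two-finger parallel gripper is mounted at the origin on the work surface. World frame = base frame: x ahead of the robot, y to its left, z up, the work surface at z = 0. Lengths are in m, angles in degrees, forces in N, time in s.
With the tool pointing down it reaches from about 0.4 to 0.9 m from the base axis. Payload 5.5 kg.
Tool frame: the origin (TCP) lies midway between the tips of the shut fingers; the grasp point (between the pads) lies 19 mm behind it (robot.pinch_z is the distance from the TCP to the grasp point, in m); z points along the fingers, y is the line along which they close (so a half turn about z gives the same grasp; the last joint's range is limited). The gripper opens to 92 mm and grips with 3 to 60 N. Pads are 19 mm wide; open, the fingers measure 130 mm over their backs; the gripper's body (75 mm by 190 mm) begins 47 mm behind the grasp point.
Start: joints at [-58.889, 28.699, -24.465, 88.831, 12.651, 65.22, -12.049], TCP at [0.179, 0.625, 0.227] pointing down, gripper open.
Joint ranges: [-164.97, 164.97], [-17.58, 116.51], [-87.97, 89.64], [11.32, 138.91], [-80.73, 260.73], [10.89, 115.49], [-147.41, 147.41]. Speed limits (degrees/s): [147.25, 147.25, 180, 180, 180, 180, 180].

### API

Orientations are given as a 3x3 rotation matrix whose columns are the frame's x, y, z axes.
In Python, from plant import robot gives the robot as it stands. The module is installed in compiled form; this text tells all that it offers.
- The arm moves only by the tool drive_tool, never from a script. Its argument "commands" is a list of rows, each a list of 7 numbers: the shift along the tool's x, y, z in m, then the turn, a rotation vector about the tool's x, y, z in rad, then the gripper's target within -1 to 1 (fully open at 1, half-way at 0, shut at -1). A call has 1 to 12 rows; each row shifts and turns the commanded pose from where the row before left it, along the tool's axes as they then stand; what a row does not reach is not made up. A row lasts 1/8 s, in which the tool goes at most 62.5 mm and 10.7 degrees, less where a joint would pass 70% of its speed; a pose out of reach is approached as far as the arm can. A call with a gripper value outside its range is refused whole. The fingers move at their own pace and stop on an object; the grip force is fixed at half the most. Time passes only in rows, so rows that do not move let the fingers close. It gives the time, the measured TCP pose, the force, the opening and the grip force at its end, in the units of the state.
- robot.sense(): the state, without advancing time (a new reading comes with each control period).
- robot.capture(name): name is "scene" or "top"; returns a dict with "pixels" (480x640x3 uint8, red, green, blue), "K" (3x3 intrinsics, pixels), "k1" (the pictures are not rectified: a ray, as slopes to the right and down, at radius r is drawn at 1 + k1 r^2 times it, then the intrinsics apply), "T" (4x4, takes a point from camera to world coordinates). Camera axes: x right, y down, z forward; pixel columns grow to the right and rows downward; lengths in m; the calibration is good to about 2 mm. A picture is of the moment at which its call begins. There is no depth.
- robot.hand_in(): hands the job in; it is judged then, once.
Trained networks look in the newest picture that a camera, given by its name, has taken for a name from the list of things; names that differ only in an ending like _2 or _b are one class to them, and where a whole thing is asked for, a point or a joint stands for the part that bears it (a point fixed in the world has none). Each returns a list of dicts, best first, with "p" (0 to 1); they miss things now and then, are a little off and sometimes report something else, mostly with a low value. They report only what shows in the picture. A call takes as long as a camera call. They do not tell look-alikes from the thing itself.
- robot.search_frame(camera, thing): "extent" ([left, top, right, bottom] in pixels, round what is visible of it).
- robot.silhouettes(camera, thing): "mask" (480x640 bool, what is visible of it) and "extent" ([left, top, right, bottom] in pixels, round what is visible of it).
- robot.spot_point(camera, thing): "uv" ([column, row] in pixels: a listed point, or the origin of a listed thing).
The state is a dict: "clock": time; "joints": joint angles; "joint_velocities": joint speeds; "joint_torque": joint torques, N m; "ee_pos": TCP position; "tool_rot": TCP orientation; "wrist_force": force on the tool from outside, world axes, zero at the start; "wrist_torque": the same for the moment, N m; "finger_gap": opening from 0.0 (shut) to 1.0 (fully open); "gripper_force": force on a finger pad.
Only numpy, scipy, OpenCV 4.12 (cv2) and the standard library are available. Lean on these libraries where they do the work, as an engineer would, in place of code of your own. Each camera call takes 0.05 s, during which the arm holds its last target. There are 200 camera calls.

## Working session

There is one attempt and no reset: what is moved stays moved. The work goes in short steps, Python scripts to look and compute and a tool call to move; the robot and the scene stay as the last step left them, time stands still between calls to the robot, and variables do not carry over. Pictures are saved under pics/ and viewed, at most 10 in all, crops included, and the job is handed in when it is done.

Besides the shell and the picture viewer there is one more tool, called after ">>>" as name(argument=value, ...) on one line, values as JSON. drive_tool: Moves the arm, as the interface text tells. Its arguments: {"type":"object","properties":{"commands":{"type":"array","items":{"type":"array","items":{"type":"number"}}}},"required":["commands"]}

```bash
mkdir -p pics; cat > h.py <<'E'
import numpy as np, cv2
from plant import robot
def ray(c,uv):
    K=np.array(c["K"]);T=np.array(c["T"])
    d=np.array([(uv[0]-K[0,2])/K[0,0],(uv[1]-K[1,2])/K[1,1]])
    u=d.copy()
    for _ in range(20): u=d/(1+c["k1"]*(u@u))
    return T[:3,3],T[:3,:3]@np.array([u[0],u[1],1])
def onz(c,uv,z):
    o,d=ray(c,uv); return o+d*(z-o[2])/d[2]
def proj(c,P):
    T=np.array(c["T"]);K=np.array(c["K"]);p=T[:3,:3].T@(np.array(P)-T[:3,3]);u=p[:2]/p[2]
    u=u*(1+c["k1"]*(u@u));return K[0,0]*u[0]+K[0,2],K[1,1]*u[1]+K[1,2]
def tri(c1,a,c2,b):
    o1,d1=ray(c1,a);o2,d2=ray(c2,b)
    s=np.linalg.lstsq(np.array([d1,-d2]).T,o2-o1,rcond=None)[0]
    p,q=o1+s[0]*d1,o2+s[1]*d2;return (p+q)/2,np.linalg.norm(p-q)
def save(c,n,box=None,s=1):
    im=c["pixels"][:,:,::-1]
    if box: im=im[box[1]:box[3],box[0]:box[2]]
    cv2.imwrite("pics/"+n,cv2.resize(im,None,fx=s,fy=s,interpolation=cv2.INTER_CUBIC))
E
python3 - <<'E'
from h import *
for n in("scene","top"):
    c=robot.capture(n);save(c,n+"0.png")
    print(n,np.round(c["T"],3).tolist(),c["k1"])
    for t,z in(("lever_knob",.1),("lever_hinge",.034),("cam_center",.061),("cam_lens",.006),("dock",0),("chip",.027),("holder",0),("rack",0),("tin",0)):
        print(n,t,[(round(r["p"],2),np.round(r["uv"]).tolist(),np.round(onz(c,r["uv"],z)[:2],3).tolist()) for r in robot.spot_point(n,t)[:4]])
s=robot.sense();print(s["clock"],s["ee_pos"],np.round(s["tool_rot"],3).tolist())
E
```

```text
scene [[0.169, 0.599, -0.783, 1.416], [0.985, -0.121, 0.12, -0.201], [-0.023, -0.792, -0.61, 0.795], [0.0, 0.0, 0.0, 1.0]] -0.09146386950327365
scene lever_knob [(0.58, [170.0, 302.0], [0.672, -0.421]), (0.53, [97.0, 259.0], [0.497, -0.607]), (0.51, [212.0, 174.0], [0.158, -0.346]), (0.4, [188.0, 250.0], [0.506, -0.392])]
scene lever_hinge [(0.92, [221.0, 202.0], [0.209, -0.328]), (0.87, [187.0, 260.0], [0.462, -0.411]), (0.7, [99.0, 286.0], [0.516, -0.618]), (0.62, [168.0, 322.0], [0.664, -0.44])]
scene cam_center [(0.89, [273.0, 246.0], [0.48, -0.196]), (0.29, [186.0, 265.0], [0.512, -0.405])]
scene cam_lens [(0.61, [272.0, 263.0], [0.48, -0.203])]
scene dock [(0.93, [277.0, 264.0], [0.48, -0.191])]
scene chip [(0.9, [459.0, 243.0], [0.52, 0.277])]
scene holder []
scene rack [(0.9, [372.0, 273.0], [0.559, 0.038])]
scene tin [(0.48, [241.0, 282.0], [0.528, -0.283]), (0.41, [185.0, 250.0], [0.373, -0.428])]
top [[-0.022, -0.983, 0.181, 0.207], [-1.0, 0.025, 0.015, -0.082], [-0.019, -0.18, -0.983, 1.609], [0.0, 0.0, 0.0, 1.0]] -0.08209845627028353
top lever_knob [(0.55, [440.0, 236.0]
[... 207 characters left out ...]
5.0, 239.0], [0.5, -0.619]), (0.56, [422.0, 352.0], [0.191, -0.335])]
top cam_center [(0.86, [370.0, 248.0], [0.481, -0.203])]
top cam_lens [(0.59, [364.0, 247.0], [0.494, -0.188])]
top dock [(0.67, [368.0, 248.0], [0.491, -0.199]), (0.66, [367.0, 251.0], [0.482, -0.197])]
top chip [(0.59, [206.0, 240.0], [0.521, 0.266])]
top holder [(0.7, [205.0, 245.0], [0.511, 0.275])]
top rack [(0.67, [286.0, 225.0], [0.565, 0.037]), (0.66, [367.0, 248.0], [0.49, -0.196])]
top tin [(0.58, [393.0, 236.0], [0.523, -0.274]), (0.33, [404.0, 193.0], [0.653, -0.311]), (0.31, [364.0, 249.0], [0.488, -0.189])]
1.0 [0.17951003 0.6247011  0.22673079] [[-0.961, 0.276, -0.0], [0.276, 0.961, -0.0], [0.0, -0.0, -1.0]]
```

View pics/scene0.png

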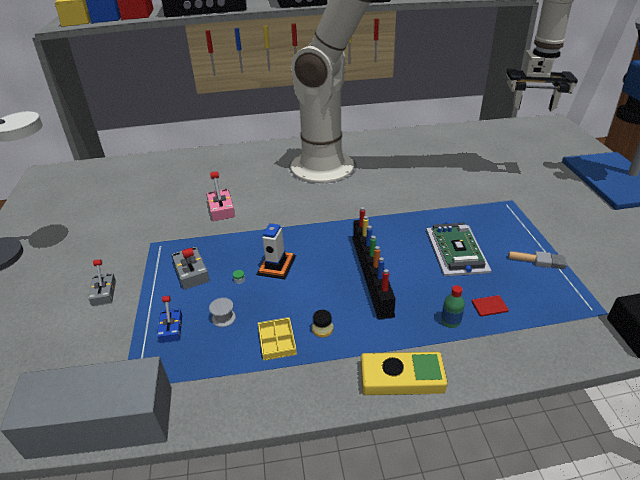

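View pics/top0.png

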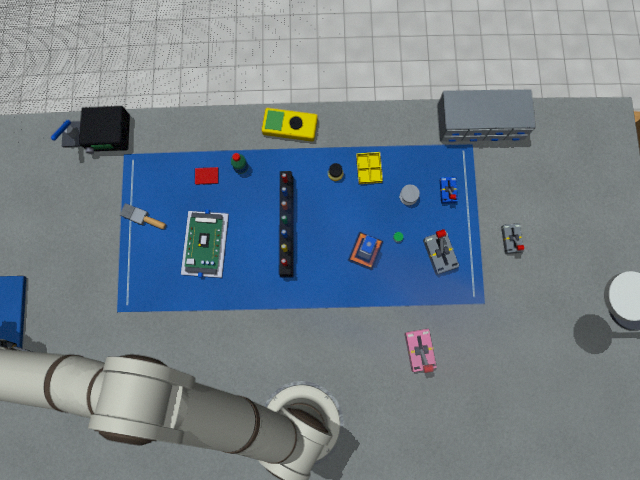

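The scene view shows four dimmers: large grey (188,266), small grey (101,288), blue (170,323) and pink (220,207). In the top view they are at (441,252), (513,239), (449,190) and (421,350). I choose the large grey one, since it is neither blue nor pink and is the larger of the two grey. The camera and dock are at scene (275,250) and top (367,248), and the chip is at (459,243) and (204,240).

```bash
python3 - <<'E'
from h import *
cs={n:robot.capture(n) for n in("scene","top")}
a=cs["top"];b=cs["scene"]
t1=cv2.resize(a["pixels"][210:290,340:470],None,fx=4,fy=4,interpolation=cv2.INTER_CUBIC)
t2=cv2.resize(b["pixels"][220:300,150:305],None,fx=4,fy=4,interpolation=cv2.INTER_CUBIC)[:, :620]
t3=cv2.resize(a["pixels"][205:285,175:235],None,fx=4,fy=4,interpolation=cv2.INTER_CUBIC)
W=np.zeros((640-0,780,3),np.uint8)[:600]
W=np.zeros((600,800,3),np.uint8)
W[:280,:520]=t1[:280];W[:280,540:780]=t3[:280];W[285:600,:620]=t2[:315]
cv2.imwrite("pics/crop1.png",W[:,:,::-1])
def box(n,lo,hi,roi,z,name,f=None):
    c=cs[n];x0,y0,x1,y1=roi
    hsv=cv2.cvtColor(np.ascontiguousarray(c["pixels"]),cv2.COLOR_RGB2HSV)
    m=cv2.inRange(hsv,lo,hi);mm=np.zeros_like(m);mm[y0:y1,x0:x1]=m[y0:y1,x0:x1]
    ys,xs=np.nonzero(mm)
    P=np.array([onz(c,(x,y),z)[:2] for x,y in zip(xs,ys)],np.float32)
    (r)=cv2.minAreaRect(P);print(n,name,len(P),"px",xs.mean().round(1),ys.mean().round(1),"mean",P.mean(0).round(4),"rect",np.round(r[0],4),np.round(r[1],4),round(r[2],1))
    return xs.mean(),ys.mean()
k1=box("top",(0,150,60),(6,255,255),(425,222,460,245),.09,"knob")
k2=box("scene",(0,150,60),(6,255,255),(175,240,200,262),.09,"knob")
print(tri(a,k1,b,k2))
box("top",(0,0,60),(180,50,255),(424,228,462,276),.036,"block")
box("top",(5,150,60),(20,255,255),(345,228,388,272),.014,"dockrim")
q1=box("top",(100,140,120),(125,255,255),(358,232,382,258),.116,"cap")
for t in("cam_center","cam_lens","chip"):
    u=robot.spot_point("top",t)[0]["uv"];v=robot.spot_point("scene",t)[0]["uv"];print(t,tri(a,u,b,v))
box("top",(0,0,0),(180,90,55),(194,228,214,252),.027,"chip")
box("top",(0,0,0),(180,255,60),(275,168,297,280),.06,"rack")
box("top",(0,0,120),(180,40,255),(175,205,235,285),.01,"holder")
box("top",(40,60,30),(85,255,255),(175,205,235,285),.02,"board")
E
```

```text
top knob 49 px 440.8 233.2 mean [ 0.5115 -0.3956] rect [ 0.5115 -0.3957] [0.0174 0.0239] 23.1
scene knob 74 px 187.6 252.2 mean [ 0.5008 -0.3966] rect [ 0.5015 -0.396 ] [0.0301 0.0234] 14.8
(array([ 0.51006132, -0.39437531,  0.09706031]), np.float64(0.0005128851665499302))
top block 652 px 441.1 252.0 mean [ 0.4681 -0.4042] rect [ 0.4682 -0.4028] [0.1069 0.0705] 16.5
top dockrim 126 px 361.6 250.2 mean [ 0.4826 -0.1803] rect [ 0.4837 -0.191 ] [0.062 0.081] 66.5
top cap 255 px 371.0 240.7 mean [ 0.4905 -0.2004] rect [ 0.4807 -0.1959] [0.0622 0.0685] 87.6Traceback (most recent call last):
  File "<stdin>", line 26, in <module>
IndexError: list index out of range
```

View pics/crop1.png

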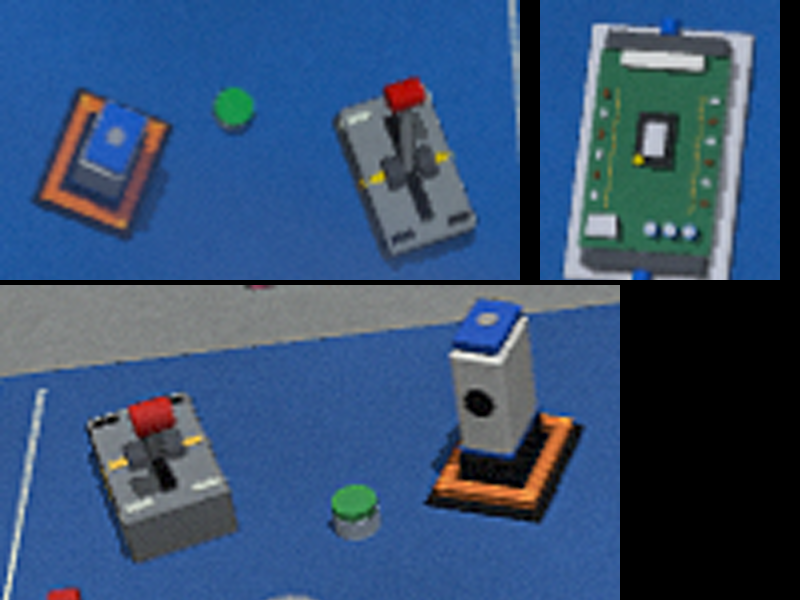

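The crop confirms it: the large grey block has its red knob at top (441,233), leaning along world +x, with yellow marks across the middle. The camera stands in the orange dock, and the chip's long side runs nearly along the board's long side... I'll fit box models to the masks to check this.

```bash
cat > fit.py <<'E'
from h import *
from scipy.optimize import minimize
S=4
def boxp(p,lx,ly,z0,z1,ox=0,oz=0):
    x,y,w=p[:3];c,s=np.cos(w),np.sin(w)
    return [(x+c*(ox+i*lx/2)-s*j*ly/2,y+s*(ox+i*lx/2)+c*j*ly/2,z) for i in(-1,1) for j in(-1,1) for z in(z0,z1)]
def draw(c,boxes,roi):
    x0,y0,x1,y1=roi;m=np.zeros(((y1-y0)*S,(x1-x0)*S),np.uint8)
    for b in boxes:
        q=np.array([proj(c,P) for P in b]);q=(q-[x0,y0]+.5)*S-.5
        h=cv2.convexHull(q.astype(np.float32));cv2.fillConvexPoly(m,np.round(h*16).astype(np.int32),255,shift=4)
    return cv2.resize(m,(x1-x0,y1-y0),interpolation=cv2.INTER_AREA)/255.
def fit(model,views,p0,step):
    # views: (cam, mask float full image, roi)
    f=lambda p:sum(np.abs(draw(c,model(p),r)-m[r[1]:r[3],r[0]:r[2]]).sum() for c,m,r in views)
    sim=np.array([p0]+[np.array(p0)+np.eye(len(p0))[i]*step[i] for i in range(len(p0))])
    r=minimize(f,p0,method="Nelder-Mead",options=dict(initial_simplex=sim,xatol=1e-5,fatol=.05,maxiter=300))
    return r.x,r.fun,sum(m[r_[1]:r_[3],r_[0]:r_[2]].sum() for c,m,r_ in views)
def dimmer(p):
    q=p[3]-.7;return [boxp(p,.110,.066,0,.036),boxp(p,.018,.024,.034+.075*np.cos(q)-.009,.034+.075*np.cos(q)+.009,ox=.075*np.sin(q))]
def cam(p,z=.006): return [boxp(p,.054,.038,z,z+.022),boxp(p,.05,.034,z+.022,z+.1),boxp(p,.044,.03,z+.1,z+.11)]
def mask(n,t,near):
    r=[d for d in robot.silhouettes(n,t)]
    r=[d for d in r if d["mask"][near[1]-14:near[1]+14,near[0]-14:near[0]+14].any()]
    print(n,t,[(round(d["p"],2),int(d["mask"].sum())) for d in r][:3]);return r[0]["mask"].astype(float) if r else None
E
python3 - <<'E'
from fit import *
c={n:robot.capture(n) for n in("scene","top")}
def nb(n):
    h=cv2.cvtColor(np.ascontiguousarray(c[n]["pixels"]),cv2.COLOR_RGB2HSV)
    return 1-(cv2.inRange(h,(95,110,0),(125,255,255))/255.)
R={"scene":(165,238,216,290),"top":(420,224,466,280)}
for vs in(["scene","top"],["scene"],["top"]):
    print("dimmer",vs,fit(dimmer,[(c[n],nb(n),R[n]) for n in vs],[.468,-.403,.3,1.35],[.01,.01,.1,-.2]))
M={"scene":mask("scene","camera",(272,246)),"top":mask("top","camera",(370,248))}
R={"scene":(245,210,310,290),"top":(340,222,395,280)}
v=[(c[n],M[n],R[n]) for n in M if M[n] is not None]
for vs in [v]+[[x] for x in v]: print("cam",fit(cam,vs,[.48,-.2,-.3,],[.01,.01,.1]))
M={"scene":mask("scene","holder",(459,243)),"top":mask("top","holder",(205,245))}
R={"scene":(415,205,505,290),"top":(170,200,240,290)}
v=[(c[n],M[n],R[n]) for n in M if M[n] is not None]
print("holder",fit(lambda p:[boxp(p,.19,.12,0,.018),boxp(p,.146,.096,0,.03)],v,[.511,.275,0.],[.01,.01,.1]))
M={"scene":mask("scene","chip",(459,243)),"top":mask("top","chip",(205,241))}
v=[(c[n],M[n],R[n]) for n in M if M[n] is not None]
for w in(0,1.5):
  if v: print("chip",fit(lambda p:[boxp(p,.04,.028,.02,.027)],v,[.52,.272,w],[.01,.01,.1]))
M={"scene":mask("scene","rack",(372,273)),"top":mask("top","rack",(286,225))}
R={"scene":(340,195,410,330),"top":(265,155,305,290)}
v=[(c[n],M[n],R[n]) for n in M if M[n] is not None]
if v: print("rack",fit(lambda p:[boxp(p,.3,.04,0,.09)],v,[.56,.038,0.],[.01,.01,.1]))
print(robot.sense()["clock"])
E
```

```text
dimmer ['scene', 'top'] (array([ 0.46974326, -0.40700167,  0.28977728,  1.31947173]), np.float64(196.0470588235294), np.float64(2065.0))
dimmer ['scene'] (array([ 0.4674624 , -0.40780753,  0.27747755,  1.40149275]), np.float64(102.03921568627452), np.float64(1099.0))
dimmer ['top'] (array([ 0.47101429, -0.40660123,  0.3018569 ,  1.26994682]), np.float64(78.7764705882353), np.float64(966.0))
scene camera []
top camera [(0.64, 316)]
cam (array([ 0.48187303, -0.19139546, -0.47063481]), np.float64(31.850980392156863), np.float64(316.0))
cam (array([ 0.48187303, -0.19139546, -0.47063481]), np.float64(31.850980392156863), np.float64(316.0))
scene holder [(0.85, 2441)]
top holder [(0.63, 2695)]
holder (array([ 0.51424695,  0.27375698, -0.10274916]), np.float64(251.73725490196077), np.float64(5136.0))
scene chip [(0.63, 2400)]
top chip [(0.63, 2752)]
chip (array([0.57764209, 0.23420751, 0.40114901]), np.float64(4837.180392156863), np.float64(5152.0))
chip (array([0.58339356, 0.22718524, 1.44096165]), np.float64(4834.976470588235), np.float64(5152.0))
scene rack [(0.85, 2328)]
top rack [(0.72, 1579)]
rack (array([ 0.56000692,  0.0332653 , -0.02697181]), np.float64(726.756862745098), np.float64(3907.0))
1.65
```

>>> drive_tool(commands=[[-0.052,-0.0215,-0.005,0,0,0,1],[-0.052,-0.0215,-0.005,0,0,0,1],[-0.052,-0.0215,-0.005,0,0,0,1],[-0.052,-0.0215,-0.005,0,0,0,1],[-0.052,-0.0215,-0.005,0,0,0,1],[-0.029,-0.044,0,0,0,0,1],[-0.029,-0.044,0,0,0,0,1],[-0.029,-0.044,0,0,0,0,1],[-0.029,-0.044,0,0,0,0,1],[-0.029,-0.044,0,0,0,0,1]])

```text
clock: 2.9
ee_pos: [0.4788, 0.1965, 0.2521]
tool_rot: [[-0.961, 0.276, 0.001], [0.276, 0.961, 0.0], [-0.001, 0.001, -1.0]]
wrist_force: [0.8, 0.0, 0.3]
finger_gap: 1.0
gripper_force: 0.0
```

```bash
cat >> h.py <<'E'
def st():
    s=robot.sense();R=np.array(s["tool_rot"]);print("t",round(s["clock"],2),"p",np.round(s["ee_pos"],4),"yaw_y",round(np.degrees(np.arctan2(R[1,1],R[0,1])),2),"tilt",np.round(R[:2,2],4),"q",np.round(s["joints"],0),"gap",round(s["finger_gap"]*92,1),"F",np.round(s["wrist_force"],1));return s,R
def to(P,yaw=None):
    s,R=st()
    if yaw is not None:
        a=np.degrees(np.arctan2(R[1,1],R[0,1]));d=(yaw-a+180)%360-180;print("tool turn z",round(-np.radians(d),4),"rotvec fix incl tilt")
        y=np.radians(yaw);R=np.array([[-np.sin(y),np.cos(y),0],[np.cos(y),np.sin(y),0],[0,0,-1]])
    print("tool shift (after turn)",np.round(R.T@(np.array(P)-s["ee_pos"]),4))
E
python3 -c "
from h import *
to([.511,-.394,.25],106.6)"
```

```text
t 2.9 p [0.4788 0.1965 0.2521] yaw_y 73.97 tilt [0.0008 0.0003] q [-12.  12. -15. 106.   4.  62.  45.] gap 92.0 F [0.8 0.  0.3]
tool turn z -0.5694 rotvec fix incl tilt
tool shift (after turn) [ 0.1378 -0.5751  0.0021]
```

>>> drive_tool(commands=[[0,0,0,0,0,-0.1424,1],[0,0,0,0,0,-0.1424,1],[0,0,0,0,0,-0.1424,1],[0,0,0,0,0,-0.1424,1],[0.0138,-0.0575,0,0,0,0,1],[0.0138,-0.0575,0,0,0,0,1],[0.0138,-0.0575,0,0,0,0,1],[0.0138,-0.0575,0,0,0,0,1],[0.0138,-0.0575,0,0,0,0,1],[0.0138,-0.0575,0,0,0,0,1],[0.0138,-0.0575,0,0,0,0,1],[0.0138,-0.0575,0,0,0,0,1]])

```text
clock: 4.4
ee_pos: [0.5041, -0.276, 0.2521]
tool_rot: [[-0.958, -0.286, 0.001], [-0.286, 0.958, -0.0], [-0.001, -0.0, -1.0]]
wrist_force: [0.9, 0.4, 1.3]
finger_gap: 0.999
gripper_force: 0.0
```

```bash
python3 -c "
from h import *
to([.511,-.394,.15],106.6)"
```

```text
t 4.4 p [ 0.5041 -0.276   0.2521] yaw_y 106.63 tilt [ 0.0009 -0.0002] q [ 26.  18.  -0.  99.   0.  63. 133.] gap 91.9 F [0.9 0.4 1.3]
tool turn z 0.0005 rotvec fix incl tilt
tool shift (after turn) [ 0.0271 -0.1151  0.1021]
```

>>> drive_tool(commands=[[0,0,0,0,0,0.1848,1],[0,0,0,0,0,0.1848,1],[0,0,0,0,0,0.1848,1],[0,0,0,0,0,0.1848,1],[0,0,0,0,0,0.1848,1],[0,0,0,0,0,0.1848,1],[0,0,0,0,0,0.1848,1],[0,0,0,0,0,0.1848,1],[0,0,0,0,0,0.1848,1],[0,0,0,0,0,0.1848,1],[0,0,0,0,0,0.1848,1],[0,0,0,0,0,0.1848,1]])

```text
clock: 5.9
ee_pos: [0.5041, -0.274, 0.2518]
tool_rot: [[0.355, 0.935, 0.0], [0.935, -0.355, 0.0], [0.0, 0.0, -1.0]]
wrist_force: [-0.2, 1.0, 0.1]
finger_gap: 1.003
gripper_force: 0.0
```

>>> drive_tool(commands=[[0,0,0,0,0,0.1848,1],[0,0,0,0,0,0.1848,1],[0,0,0,0,0,0.1848,1],[0,0,0,0,0,0.1848,1],[0,0,0,0,0,0.1848,1],[-0.0135,0.0575,0,0,0,0,1],[-0.0135,0.0575,0,0,0,0,1],[0,0,0,0,0,0,1]])

```text
clock: 6.9
ee_pos: [0.5085, -0.3981, 0.2515]
tool_rot: [[0.96, 0.279, -0.002], [0.279, -0.96, -0.004], [-0.003, 0.003, -1.0]]
wrist_force: [0.3, 0.2, 0.1]
finger_gap: 1.0
gripper_force: 0.0
```

```bash
python3 - <<'E'
from fit import *
to([.511,-.394,.078],-73.4)
c={n:robot.capture(n) for n in("scene","top")}
save(c["scene"],"s1.png",(130,180,330,330),4)
E
```

```text
t 6.9 p [ 0.5085 -0.3981  0.2515] yaw_y -73.81 tilt [-0.0016 -0.004 ] q [ 13.  27.  31.  90. -15.  67. -27.] gap 92.0 F [0.3 0.2 0.1]
tool turn z -0.0072 rotvec fix incl tilt
tool shift (after turn) [ 0.0036 -0.0032  0.1735]
```

View pics/s1.png

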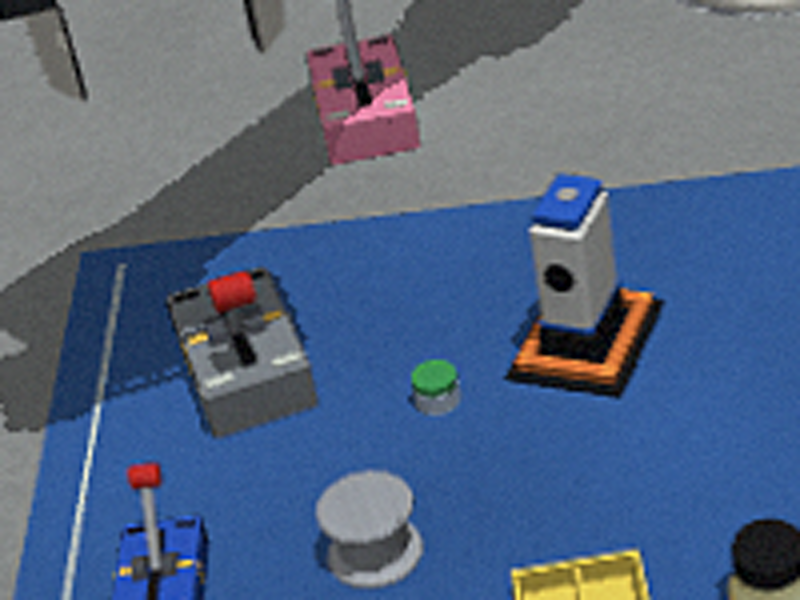

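The knob, at crop (232,290), leans towards the viewer (+x) from the marks, as measured. I'll descend and pinch it.

>>> drive_tool(commands=[[0.0036,-0.0032,0.05,0,0,-0.0072,1],[0,0,0.06,0,0,0,1],[0,0,0.045,0,0,0,1],[0,0,0.019,0,0,0,1],[0,0,0,0,0,0,0],[0,0,0,0,0,0,-0.2]])

```text
clock: 7.75
ee_pos: [0.515, -0.3888, 0.08]
tool_rot: [[0.956, 0.293, 0.003], [0.293, -0.956, -0.002], [0.002, 0.003, -1.0]]
wrist_force: [0.7, 0.2, -0.3]
finger_gap: 0.834
gripper_force: 0.0
```

```bash
python3 - <<'E'
from fit import *
to([.511,-.394,.078],-73.4)
c={n:robot.capture(n) for n in("scene","top")}
a=cv2.resize(c["scene"]["pixels"][225:300,140:230],None,fx=6,fy=6,interpolation=cv2.INTER_CUBIC)
cv2.imwrite("pics/s2.png",a[:,:,::-1])
E
```

```text
t 7.75 p [ 0.515  -0.3888  0.08  ] yaw_y -72.96 tilt [ 0.003  -0.0018] q [ 16.  38.  26.  97. -21.  49. -22.] gap 76.7 F [ 0.7  0.2 -0.3]
tool turn z 0.0077 rotvec fix incl tilt
tool shift (after turn) [-0.0053  0.0038  0.002 ]
```

View pics/s2.png

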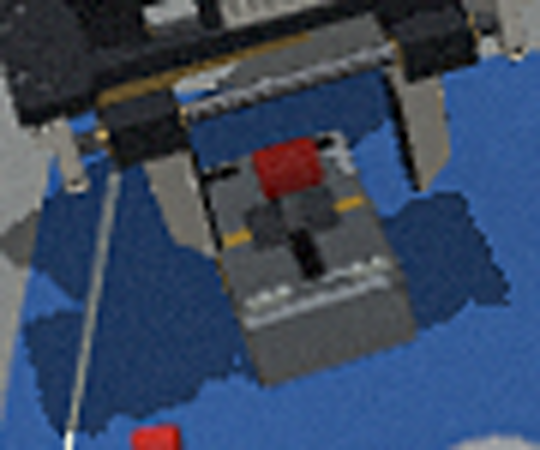

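>>> drive_tool(commands=[[-0.003,0.003,0.001,0,0,0.004,-0.2],[0,0,0,0,0,0,-0.2]])

```text
clock: 8.1
ee_pos: [0.5113, -0.3927, 0.0774]
tool_rot: [[0.958, 0.288, 0.001], [0.288, -0.958, -0.001], [0.0, 0.001, -1.0]]
wrist_force: [-0.0, -0.2, -0.2]
finger_gap: 0.528
gripper_force: 0.0
```

```bash
python3 -c "
from h import *
to([.511,-.394,.078],-73.4)"
```

```text
t 8.1 p [ 0.5113 -0.3927  0.0774] yaw_y -73.26 tilt [ 0.0006 -0.0008] q [ 16.  38.  26.  97. -21.  49. -22.] gap 48.5 F [-0.  -0.2 -0.2]
tool turn z 0.0024 rotvec fix incl tilt
tool shift (after turn) [-0.0007  0.0012 -0.0006]
```

Good. Close.

>>> drive_tool(commands=[[0,0.001,0,0,0,0,-1],[0,0,0,0,0,0,-1],[0,0,0,0,0,0,-1],[0,0,0,0,0,0,-1]])

```text
clock: 8.6
ee_pos: [0.512, -0.3951, 0.0771]
tool_rot: [[0.958, 0.288, 0.001], [0.288, -0.958, -0.004], [0.0, 0.004, -1.0]]
wrist_force: [0.3, -5.0, -2.4]
finger_gap: 0.258
gripper_force: 30.0
```

```bash
python3 -c "
from h import *
to([.4695,-.407,.09],-73.4)"
```

```text
t 8.6 p [ 0.512  -0.3951  0.0771] yaw_y -73.27 tilt [ 0.0013 -0.0036] q [ 17.  38.  26.  97. -21.  49. -22.] gap 23.8 F [ 0.3 -5.  -2.4]
tool turn z 0.0023 rotvec fix incl tilt
tool shift (after turn) [-0.0441 -0.0007 -0.0129]
```

>>> drive_tool(commands=[[-0.0066,0,-0.0043,0,0,0,-1],[-0.007,0,-0.0036,0,0,0,-1],[-0.0074,0,-0.0028,0,0,0,-1],[-0.0076,0,-0.0021,0,0,0,-1],[-0.0077,0,-0.0012,0,0,0,-1],[-0.0079,0,-0.0004,0,0,0,-1],[0,0,0,0,0,0,-1],[0,0,0,0,0,0,-1]])

```text
clock: 9.6
ee_pos: [0.4715, -0.4074, 0.0923]
tool_rot: [[0.957, 0.289, 0.004], [0.289, -0.957, -0.004], [0.003, 0.005, -1.0]]
wrist_force: [3.9, -4.5, 0.9]
finger_gap: 0.258
gripper_force: 30.0
```

```bash
python3 - <<'E'
from h import *
to([.4695,-.407,.09],-73.4)
c=robot.capture("scene");save(c,"s3.png",(140,215,240,300),6)
E
```

```text
t 9.6 p [ 0.4715 -0.4074  0.0923] yaw_y -73.21 tilt [ 0.004  -0.0037] q [ 19.  35.  27. 100. -20.  49. -19.] gap 23.8 F [ 3.9 -4.5  0.9]
tool turn z 0.0032 rotvec fix incl tilt
tool shift (after turn) [-0.0018 -0.0009  0.0023]
```

View pics/s3.png

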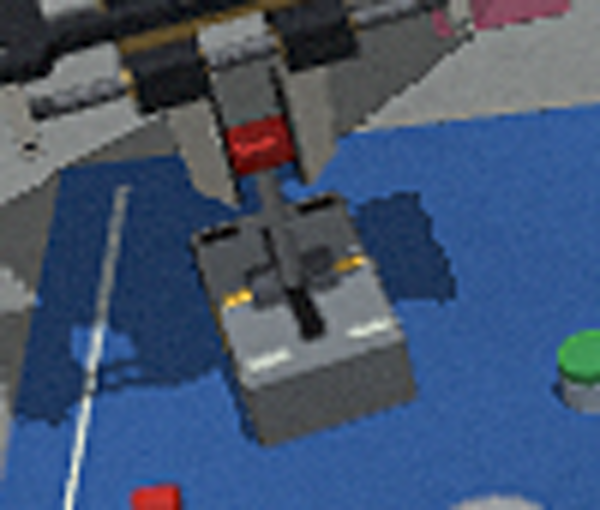

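>>> drive_tool(commands=[[0,0,0,0,0,0,0.2],[0,0,0,0,0,0,0.2],[0,0,0,0,0,0,0.2],[0,0,-0.04,0,0,0,0.2],[0,0,-0.06,0,0,0,0.2],[0,0,-0.06,0,0,0,1],[0,0,0,0,0,0.18,1],[0,0,0,0,0,0.18,1],[0,0,0,0,0,0.18,1],[0,0,0,0,0,0.18,1],[0,0,0,0,0,0,1]])

```text
clock: 11.02
ee_pos: [0.4693, -0.4052, 0.2507]
tool_rot: [[0.911, -0.413, -0.001], [-0.413, -0.911, 0.0], [-0.001, 0.0, -1.0]]
wrist_force: [0.8, -0.4, 0.9]
finger_gap: 0.998
gripper_force: 0.0
```

```bash
python3 - <<'E'
from fit import *
to([.3,-.2,.25])
c={n:robot.capture(n) for n in("scene","top")}
def cen(n,lo,hi,roi):
    x0,y0,x1,y1=roi;h=cv2.cvtColor(np.ascontiguousarray(c[n]["pixels"]),cv2.COLOR_RGB2HSV)
    m=cv2.inRange(h,lo,hi);mm=np.zeros_like(m);mm[y0:y1,x0:x1]=m[y0:y1,x0:x1]
    ys,xs=np.nonzero(mm);return (xs.mean(),ys.mean()),len(xs),xs,ys
R={"scene":(170,222,210,275),"top":(425,225,460,275)}
k={}
for n in R:
    k[n],N,_,_=cen(n,(0,150,50),(6,255,255),R[n]);kk=onz(c[n],k[n],.109)
    m,N2,xs,ys=cen(n,(18,110,90),(32,255,255),R[n])
    _,N2,_,_=cen(n,(18,110,90),(32,255,255),R[n])
    cut=np.median(xs);L=xs<(xs.min()+xs.max())/2
    P=[onz(c[n],(xs[q].mean(),ys[q].mean()),.036)[:2] for q in(L,~L)] if N2>1 else None
    print(n,"knob",N,np.round(k[n],1),kk[:2].round(4),"marks",N2,P, None if P is None else (P[0]+P[1])/2)
print(tri(c["scene"],k["scene"],c["top"],k["top"]))
save(c["scene"],"s4.png",(140,210,310,300),4.5)
E
```

```text
t 11.03 p [ 0.4693 -0.4052  0.2507] yaw_y -114.37 tilt [-0.001   0.0004] q [  9.  27.  40.  94. -18.  67. -61.] gap 91.8 F [ 0.8 -0.4  0.9]
tool shift (after turn) [-0.2388 -0.1171  0.001 ]
scene knob 70 [182.4 238.8] [ 0.4714 -0.4069] marks 18 [array([ 0.47565326, -0.43140448]), array([ 0.46137168, -0.38518561])] [ 0.46851247 -0.40829505]<stdin>:7: RuntimeWarning: Mean of empty slice.
  ret = ret.dtype.type(ret / rcount)
  return _methods._mean(a, axis=axis, dtype=dtype,
Traceback (most recent call last):
ValueError: zero-size array to reduction operation minimum which has no identity
```

>>> drive_tool(commands=[[-0.032,-0.0505,0,0,0,0,1],[-0.032,-0.0505,0,0,0,0,1],[-0.032,-0.0505,0,0,0,0,1],[-0.032,-0.0505,0,0,0,0,1],[-0.032,-0.0505,0,0,0,0,1],[-0.032,-0.0505,0,0,0,0,1],[0,0,0,0,0,0,1]])

```text
clock: 12.0
ee_pos: [0.4196, -0.0457, 0.2512]
tool_rot: [[0.915, -0.404, 0.0], [-0.404, -0.915, 0.002], [-0.001, -0.002, -1.0]]
wrist_force: [-0.1, -0.3, 0.4]
finger_gap: 0.997
gripper_force: 0.0
```

```bash
python3 - <<'E'
from fit import *
c={n:robot.capture(n) for n in("scene","top")}
def pts(n,lo,hi,roi):
    x0,y0,x1,y1=roi;h=cv2.cvtColor(np.ascontiguousarray(c[n]["pixels"]),cv2.COLOR_RGB2HSV)
    m=cv2.inRange(h,lo,hi);mm=np.zeros_like(m);mm[y0:y1,x0:x1]=m[y0:y1,x0:x1]
    ys,xs=np.nonzero(mm);return xs,ys,mm/255.
R={"scene":(170,222,210,275),"top":(425,225,460,275)}
k={}
for n in R:
    xs,ys,_=pts(n,(0,150,50),(6,255,255),R[n]);k[n]=(xs.mean(),ys.mean()) if len(xs) else None
    xs,ys,_=pts(n,(18,110,90),(32,255,255),R[n])
    if k[n] is None or not len(xs): print(n,"none");continue
    L=xs<(xs.min()+xs.max())/2
    P=[onz(c[n],(xs[q].mean(),ys[q].mean()),.036)[:2] for q in(L,~L)]
    print(n,"knob",np.round(k[n],1),onz(c[n],k[n],.109)[:2].round(4),"marks",len(xs),np.round(P,4).tolist(),(P[0]+P[1])/2)
if all(k.values()): print(tri(c["scene"],k["scene"],c["top"],k["top"]))
# dock outline fit : orange rim + camera silhouettes
D={"scene":(250,210,310,290),"top":(340,222,395,280)}
for n in D:
    for t in("cam_center","camera","dock"):
        r=robot.silhouettes(n,t);r=[d for d in r if D[n][0]<np.mean(d["extent"][::2])<D[n][2] and D[n][1]<np.mean(d["extent"][1::2])<D[n][3]]
        print(n,t,[(round(d["p"],2),int(d["mask"].sum())) for d in r])
        if not r: continue
        v=[(c[n],r[0]["mask"].astype(float),D[n])]
        if t=="dock":
            xs,ys,_=pts(n,(5,150,60),(20,255,255),D[n]);
        print(fit(cam,v,[.481,-.193,-.43],[.01,.01,.1]))
a=cv2.resize(c["scene"]["pixels"][215:285,150:305],None,fx=4,fy=4,interpolation=cv2.INTER_CUBIC)
b=cv2.resize(c["top"]["pixels"][215:285,335:475],None,fx=4,fy=4,interpolation=cv2.INTER_CUBIC)
W=np.zeros((565,620,3),np.uint8);W[:280]=a;W[285:,:560]=b;cv2.imwrite("pics/s5.png",W[:,:,::-1])
st()
E
```

```text
scene knob [182.4 238.8] [ 0.4713 -0.4069] marks 17 [[0.4749, -0.4309], [0.4614, -0.3852]] [ 0.46812359 -0.40805422]
top knob [446.7 245.4] [ 0.4734 -0.4057] marks 15 [[0.4618, -0.3823], [0.4759, -0.4302]] [ 0.46884622 -0.40623808]
(array([ 0.47325093, -0.4059568 ,  0.11033899]), np.float64(0.0009757385509764861))
scene cam_center [(0.88, 866)]
(array([ 0.47948299, -0.19298635, -0.37756733]), np.float64(64.4078431372549), np.float64(866.0))
scene camera [(0.77, 841)]
(array([ 0.4789362 , -0.19364062, -0.34031703]), np.float64(73.17254901960786), np.float64(841.0))
scene dock [(0.92, 467)]
(array([ 0.51561   , -0.1697123 , -0.05332937]), np.float64(752.3568627450979), np.float64(467.0))
top cam_center [(0.51, 353)]
(array([ 0.48045135, -0.19073025, -0.49074931]), np.float64(29.5921568627451), np.float64(353.0))
top camera [(0.51, 314)]
(array([ 0.48131973, -0.19157745, -0.44345154]), np.float64(28.92156862745098), np.float64(314.0))
top dock [(0.97, 493)]
(array([ 0.48453868, -0.17010942, -0.37040689]), np.float64(472.9372549019608), np.float64(493.0))
t 12.4 p [ 0.4203 -0.0515  0.2511] yaw_y -114.59 tilt [-0.0002 -0.0004] q [ -30.    1.   34.  119.   -1.   60. -110.] gap 92.0 F [ 0.5  0.1 -0.5]
```

View pics/s5.png

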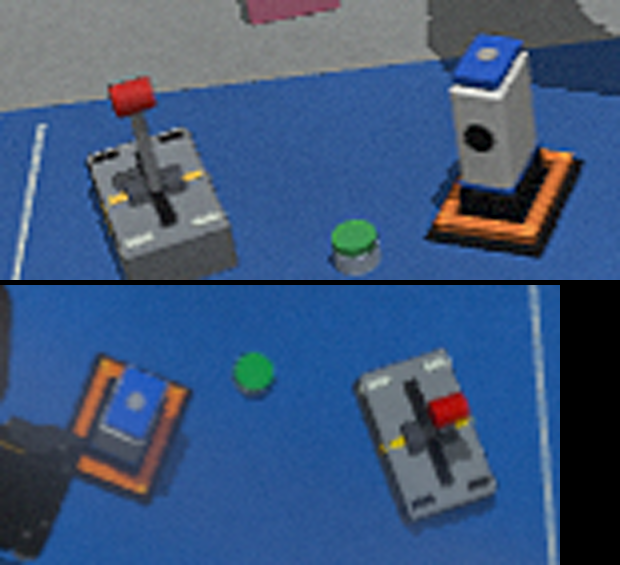

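The knob sits about 3 mm towards bright of the mark line: scene knob crop (132,97) and top (449,408), against marks at (117,198)/(193,177). I'll re-pinch it and correct that.

>>> drive_tool(commands=[[0,0,0,0,0,-0.18,0.2],[0,0,0,0,0,-0.18,0.2],[0,0,0,0,0,-0.18,0.2],[0,0,0,0,0,-0.18,0.2],[-0.0088,0.0592,0,0,0,0,0.2],[-0.0088,0.0592,0,0,0,0,0.2],[-0.0088,0.0592,0,0,0,0,0.2],[-0.0088,0.0592,0,0,0,0,0.2],[-0.0088,0.0592,0,0,0,0,0.2],[-0.0088,0.0592,0,0,0,0,0.2],[0,0,0.03,0,0,0,0.2],[0,0,0.01,0,0,0,0.2]])

```text
clock: 13.9
ee_pos: [0.4705, -0.4059, 0.2087]
tool_rot: [[0.958, 0.287, -0.004], [0.287, -0.958, 0.002], [-0.003, -0.003, -1.0]]
wrist_force: [0.4, 1.1, 0.4]
finger_gap: 0.606
gripper_force: 0.0
```

```bash
python3 -c "
from h import *
to([.4717,-.4070,.0923],-73.4)"
```

```text
t 13.9 p [ 0.4705 -0.4059  0.2087] yaw_y -73.34 tilt [-0.0037  0.0018] q [  8.  30.  42.  96. -22.  63. -17.] gap 55.8 F [0.4 1.1 0.4]
tool turn z 0.0011 rotvec fix incl tilt
tool shift (after turn) [0.0009 0.0014 0.1164]
```

>>> drive_tool(commands=[[0.0009,0.001,0.06,0,0,0,0.2],[0,0,0.045,0,0,0,0.2],[0,0,0.011,0,0,0,0.2],[0,0,0,0,0,0,0.2],[0,0,0,0,0,0,-1],[0,0,0,0,0,0,-1],[0,0,0,0,0,0,-1],[0,0,0,0,0,0,-1]])

```text
clock: 14.9
ee_pos: [0.4738, -0.4067, 0.0959]
tool_rot: [[0.957, 0.289, 0.001], [0.289, -0.957, -0.001], [0.001, 0.001, -1.0]]
wrist_force: [0.2, -0.5, 3.0]
finger_gap: 0.259
gripper_force: 30.0
```

```bash
python3 -c "
from h import *
to([.4684,-.4075,.0923],-73.4)"
```

```text
t 14.9 p [ 0.4738 -0.4067  0.0959] yaw_y -73.21 tilt [ 0.0012 -0.001 ] q [ 11.  38.  37. 100. -28.  52. -12.] gap 23.8 F [ 0.2 -0.5  3. ]
tool turn z 0.0033 rotvec fix incl tilt
tool shift (after turn) [-0.0054 -0.0008  0.0036]
```

>>> drive_tool(commands=[[-0.0045,0,0,0,0,0,-1],[0,0,0,0,0,0,-1],[0,0,0,0,0,0,-1]])

```text
clock: 15.28
ee_pos: [0.4706, -0.4077, 0.0959]
tool_rot: [[0.957, 0.289, 0.003], [0.289, -0.957, -0.001], [0.002, 0.002, -1.0]]
wrist_force: [5.3, 0.3, 5.6]
finger_gap: 0.262
gripper_force: 30.0
```

>>> drive_tool(commands=[[0,0,0,0,0,0,0.2],[0,0,0,0,0,0,0.2],[0,0,0,0,0,0,0.2],[0,0,-0.04,0,0,0,0.2],[0,0,-0.06,0,0,0,0.2],[0,0,-0.05,0,0,0,1],[0.0088,-0.0592,0,0,0,0.18,1],[0.0,-0.06,0,0,0,0.18,1],[0,0,0,0,0,0.18,1],[0,0,0,0,0,0.14,1]])

```text
clock: 16.52
ee_pos: [0.4537, -0.2885, 0.245]
tool_rot: [[0.926, -0.377, -0.0], [-0.377, -0.926, 0.001], [-0.001, -0.001, -1.0]]
wrist_force: [-0.7, 0.1, -0.1]
finger_gap: 0.998
gripper_force: 0.0
```

```bash
cat > m.py <<'E'
from fit import *
to([.481,-.192,.25],-115)
c={n:robot.capture(n) for n in("scene","top")}
def pts(n,lo,hi,roi):
    x0,y0,x1,y1=roi;h=cv2.cvtColor(np.ascontiguousarray(c[n]["pixels"]),cv2.COLOR_RGB2HSV)
    m=cv2.inRange(h,lo,hi);mm=np.zeros_like(m);mm[y0:y1,x0:x1]=m[y0:y1,x0:x1]
    ys,xs=np.nonzero(mm);return xs,ys
R={"scene":(170,222,210,275),"top":(425,225,460,275)}
u=np.array([np.cos(.292),np.sin(.292)])
for n in R:
    xs,ys=pts(n,(0,150,50),(6,255,255),R[n]);x2,y2=pts(n,(18,110,90),(32,255,255),R[n])
    if not len(xs) or not len(x2): print(n,"none");continue
    k=onz(c[n],(xs.mean(),ys.mean()),.109)[:2]
    L=x2<(x2.min()+x2.max())/2
    P=[onz(c[n],(x2[q].mean(),y2[q].mean()),.036)[:2] for q in(L,~L)]
    print(n,"knob",k.round(4),"marks",np.round(P,4).tolist(),"offs",[round(float((k-p)@u),4) for p in P])
E
python3 m.py
```

```text
t 16.52 p [ 0.4537 -0.2885  0.245 ] yaw_y -112.12 tilt [-0.0004  0.0009] q [-14.  21.  55. 106. -19.  63. -65.] gap 91.8 F [-0.7  0.1 -0.1]
tool turn z 0.0502 rotvec fix incl tilt
tool shift (after turn) [-0.016 -0.099 -0.005]
scene knob [ 0.4675 -0.4074] marks [[0.4749, -0.4309], [0.4618, -0.3846]] offs [-0.0003, -0.001]
top none
```

The lever now stands within 1 mm of the mark line. Next is the camera.

>>> drive_tool(commands=[[-0.0072,-0.0495,0,0,0,0.024,1],[-0.0072,-0.0495,0,0,0,0,1],[0,0,0.045,0,0,0,1],[0,0,0.04,0,0,0,1],[0,0,0,0,0,0,1],[0,0,0,0,0,0,1]])

```text
clock: 17.38
ee_pos: [0.479, -0.1942, 0.1613]
tool_rot: [[0.918, -0.396, 0.001], [-0.396, -0.918, -0.001], [0.001, 0.001, -1.0]]
wrist_force: [0.1, 0.2, 0.5]
finger_gap: 1.0
gripper_force: 0.0
```

```bash
python3 -c "
from h import *
to([.480,-.192,.062],-113.5)"
```

```text
t 17.38 p [ 0.479  -0.1942  0.1613] yaw_y -113.34 tilt [ 0.0008 -0.0009] q [-22.  25.  51. 113. -24.  53. -72.] gap 92.0 F [0.1 0.2 0.5]
tool turn z 0.0028 rotvec fix incl tilt
tool shift (after turn) [ 0.     -0.0024  0.0993]
```

>>> drive_tool(commands=[[0,-0.002,0.05,0,0,0.0028,1],[0,0,0.035,0,0,0,1],[0,0,0.014,0,0,0,1],[0,0,0,0,0,0,0.2],[0,0,0,0,0,0,-0.1],[0,0,0,0,0,0,-0.1],[0,0,0,0,0,0,-1],[0,0,0,0,0,0,-1],[0,0,0,0,0,0,-1]])

```text
clock: 18.5
ee_pos: [0.4795, -0.1915, 0.0613]
tool_rot: [[0.917, -0.399, 0.0], [-0.399, -0.917, -0.001], [0.0, 0.0, -1.0]]
wrist_force: [-0.6, -1.1, 1.2]
finger_gap: 0.4
gripper_force: 0.5
```

```bash
python3 -c "
from h import *
to([.480,-.192,.23],-113.5)"
```

```text
t 18.5 p [ 0.4795 -0.1915  0.0613] yaw_y -113.49 tilt [ 0.0002 -0.0005] q [-15.  34.  43. 117. -34.  42. -65.] gap 36.8 F [-0.6 -1.1  1.2]
tool turn z 0.0001 rotvec fix incl tilt
tool shift (after turn) [ 0.0007  0.0003 -0.1687]
```

>>> drive_tool(commands=[[0,0,0,0,0,0,-1],[0,0,0,0,0,0,-1],[0,0,0,0,0,0,-1]])

```text
clock: 18.88
ee_pos: [0.4795, -0.1914, 0.0612]
tool_rot: [[0.917, -0.399, 0.0], [-0.399, -0.917, -0.0], [0.0, 0.0, -1.0]]
wrist_force: [-1.2, -0.8, 2.6]
finger_gap: 0.368
gripper_force: 29.9
```

```bash
python3 -c "
from h import *
st()"
```

```text
t 18.88 p [ 0.4795 -0.1914  0.0612] yaw_y -113.5 tilt [ 0.0001 -0.0004] q [-15.  34.  43. 117. -34.  42. -65.] gap 33.9 F [-1.2 -0.8  2.6]
```

>>> drive_tool(commands=[[0,0,-0.02,0,0,0,-1],[0,0,-0.045,0,0,0,-1],[0,0,-0.06,0,0,0,-1],[0,0,-0.06,0,0,0,-1],[0,0,0,0,0,-0.15,-1],[0,0,0,0,0,-0.157,-1],[0,0,0,0,0,0,-1]])

```text
clock: 19.75
ee_pos: [0.4792, -0.191, 0.2469]
tool_rot: [[0.995, -0.104, 0.001], [-0.104, -0.995, 0.001], [0.001, -0.001, -1.0]]
wrist_force: [0.1, -0.8, -1.8]
finger_gap: 0.368
gripper_force: 29.9
```

```bash
python3 - <<'E'
from fit import *
s,Rr=st()
c={n:robot.capture(n) for n in("scene","top")}
for n in c:
    P=c[n]["pixels"];h=cv2.cvtColor(np.ascontiguousarray(P),cv2.COLOR_RGB2HSV)
    hint={"scene":(459,243),"top":(205,240)}[n]
    for t,z in(("chip",.027),("chip",.027)):
        print(n,t,[(round(r["p"],2),np.round(r["uv"],1).tolist(),np.round(onz(c[n],r["uv"],z)[:2],4).tolist()) for r in robot.spot_point(n,t)[:2]])
    # dark ring connected around hint
    x0,y0=hint[0]-25,hint[1]-25
    sub=np.zeros(P.shape[:2],np.uint8);sub[y0:y0+50,x0:x0+50]=1
    g=cv2.inRange(h,(0,0,0),(180,255,50))*sub
    nl,lab,stt,ce=cv2.connectedComponentsWithStats(g)
    for i in range(1,nl):
        if stt[i,4]>15:
            ys,xs=np.nonzero(lab==i);Q=np.array([onz(c[n],q,.027)[:2] for q in zip(xs,ys)],np.float32);r=cv2.minAreaRect(Q)
            print(n,"dark",stt[i].tolist(),np.round(r[0],4),np.round(r[1],4),round(r[2],1))
    w=cv2.inRange(h,(0,0,150),(180,40,255))*sub
    nl,lab,stt,ce=cv2.connectedComponentsWithStats(w)
    for i in range(1,nl):
        if stt[i,4]>10: print(n,"silver",stt[i].tolist(),onz(c[n],ce[i],.027)[:2].round(4))
    for t in("camera",):
        z=s["ee_pos"][2]-.0552
        for d in robot.silhouettes(n,t)[:1]:
            x0,y0,x1,y1=map(int,d["extent"]);print(n,t,round(d["p"],2),d["extent"],int(d["mask"].sum()))
v=[]
a=cv2.resize(c["top"]["pixels"][205:280,175:240],None,fx=6,fy=6,interpolation=cv2.INTER_CUBIC)
b=cv2.resize(c["scene"]["pixels"][210:285,420:500],None,fx=5,fy=5,interpolation=cv2.INTER_CUBIC)
W=np.zeros((450,800,3),np.uint8);W[:,:390]=a;W[:375,400:]=b;cv2.imwrite("pics/s6.png",W[:,:,::-1])
E
```

```text
t 19.75 p [ 0.4792 -0.191   0.2469] yaw_y -95.99 tilt [0.0007 0.0009] q [-25.  17.  52. 109. -15.  62. -62.] gap 33.9 F [ 0.1 -0.8 -1.8]
scene chip [(0.64, [456.7, 243.6], [0.5208, 0.2695])]
scene chip [(0.64, [456.7, 243.6], [0.5208, 0.2695])]
scene dark [451, 240, 15, 11, 73] [0.5266 0.2705] [0.0311 0.0415] 79.5
scene dark [449, 264, 13, 4, 25] [0.6031 0.2324] [0.0288 0.0112] 69.1
scene dark [471, 264, 13, 4, 38] [0.6132 0.2864] [0.0316 0.0104] 85.5
scene silver [458, 225, 26, 33, 66] [0.4925 0.3173]
scene silver [434, 240, 13, 28, 89] [0.5555 0.2081]
scene silver [455, 242, 8, 5, 30] [0.5234 0.2739]
scene silver [453, 255, 25, 5, 81] [0.5768 0.2701]
scene camera 0.68 [259.3, 155.6, 280.5, 209.2] 894
top chip [(0.69, [205.7, 236.5], [0.5318, 0.268])]
top chip [(0.69, [205.7, 236.5], [0.5318, 0.268])]
top dark [199, 233, 11, 14, 59] [0.5229 0.2744] [0.0285 0.0388] 84.5
top silver [182, 215, 9, 50, 120] [0.5245 0.326 ]
top silver [219, 215, 9, 50, 182] [0.5225 0.2171]
top silver [195, 218, 21, 5, 75] [0.582  0.2704]
top silver [201, 236, 6, 8, 39] [0.523  0.2753]
top silver [186, 259, 8, 5, 37] [0.4611 0.3132]
```

View pics/s6.png

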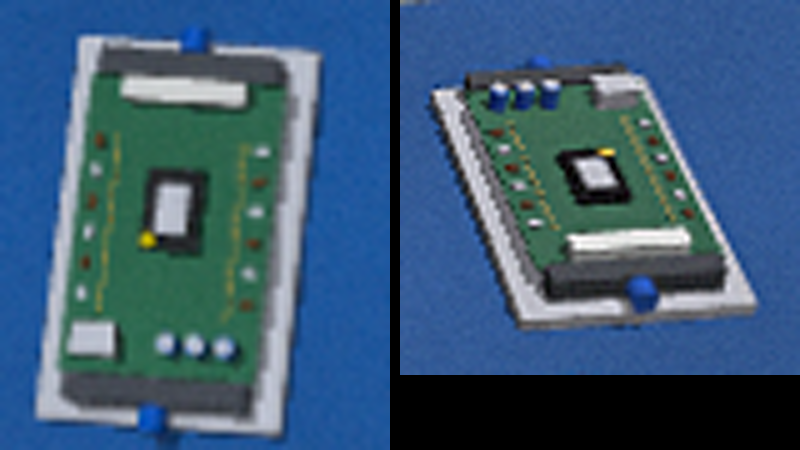

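The top crop shows the chip at (175,212), long side vertical along world x, and the scene crop shows it at (595,175). Both give the chip at about (0.523, 0.2745) with yaw about -5.8°. I'll carry the camera over the rack at TCP z 0.25, lens at 0.19.

>>> drive_tool(commands=[[-0.0006,-0.03,0,0,0,0,-1],[-0.0006,-0.0545,0,0,0,0,-1],[-0.0006,-0.0545,0,0,0,0,-1],[-0.0006,-0.0545,0,0,0,0,-1],[-0.0006,-0.0545,0,0,0,0,-1],[-0.0006,-0.0545,0,0,0,0,-1],[-0.0006,-0.0545,0,0,0,0,-1],[-0.0006,-0.0545,0,0,0,0,-1],[0,-0.0365,0,0,0,0,-1],[0,-0.02,0,0,0,0,-1],[0,0,0,0,0,0,-1]])

```text
clock: 21.52
ee_pos: [0.5226, 0.2755, 0.2456]
tool_rot: [[0.995, -0.101, -0.0], [-0.101, -0.995, -0.001], [-0.0, 0.001, -1.0]]
wrist_force: [0.1, -0.1, -2.8]
finger_gap: 0.367
gripper_force: 29.9
```

>>> drive_tool(commands=[[0,0,0.03,0,0,0,-1],[0,0,0.05,0,0,0,-1],[0,0,0.04,0,0,0,-1],[0,0,0,0,0,0,-1],[0,0,0,0,0,0,-1]])

```text
clock: 22.15
ee_pos: [0.5244, 0.2736, 0.1279]
tool_rot: [[0.994, -0.105, 0.002], [-0.105, -0.994, 0.0], [0.002, -0.0, -1.0]]
wrist_force: [-0.2, -0.5, -1.8]
finger_gap: 0.369
gripper_force: 29.9
```

```bash
cat > e.py <<'E'
from fit import *
to([.523,.2745,.0925],-95.8)
s=robot.sense();p=s["ee_pos"];z=p[2]-.0552
c={n:robot.capture(n) for n in("scene","top")}
for n in c:
    for d in robot.silhouettes(n,"camera")[:2]: print(n,round(d["p"],2),np.round(d["extent"],1).tolist(),int(d["mask"].sum()))
    q=[proj(c[n],P) for b in cam([p[0],p[1],np.radians(-5.8)],z) for P in b];q=np.array(q);print("model extent",q.min(0).round(1),q.max(0).round(1))
    for t,dz in(("cam_lens",0),("cam_center",.055)):
        for r in robot.spot_point(n,t)[:1]: print(n,t,round(r["p"],2),np.round(onz(c[n],r["uv"],z+dz)[:2]-p[:2],4))
im=np.ascontiguousarray(c["scene"]["pixels"][:,:,::-1]);x0,y0=400,165
im=cv2.resize(im[y0:y0+125,x0:x0+120],None,fx=4.8,fy=4.8,interpolation=cv2.INTER_CUBIC)
for b in cam([p[0],p[1],np.radians(-5.8)],z)[:1]+[boxp([.523,.2745,np.radians(-5.8)],.04,.028,.027,.027)]:
    h=cv2.convexHull(np.array([proj(c["scene"],P) for P in b],np.float32))
    cv2.polylines(im,[np.int32((h-[x0,y0]+.5)*4.8)],True,(0,255,255),1)
import sys;cv2.imwrite("pics/"+sys.argv[1],im)
E
python3 e.py s7.png
```

```text
t 22.15 p [0.5244 0.2736 0.1279] yaw_y -96.03 tilt [0.002  0.0003] q [ -58.   32.   37.  104.  -23.   52. -106.] gap 34.0 F [-0.2 -0.5 -1.8]
tool turn z -0.004 rotvec fix incl tilt
tool shift (after turn) [-0.0014 -0.0008  0.0354]
scene 0.83 [455.1, 194.8, 477.2, 235.7] 764
model extent [451.  187.6] [477.5 237. ]
scene cam_lens 0.9 [ 0.0097 -0.001 ]
scene cam_center 0.78 [ 0.016  -0.0047]
model extent [184.1 218.8] [208.  245.9]
top cam_lens 0.45 [0.0188 0.0083]
top cam_center 0.51 [ 0.0052 -0.0007]
```

View pics/s7.png

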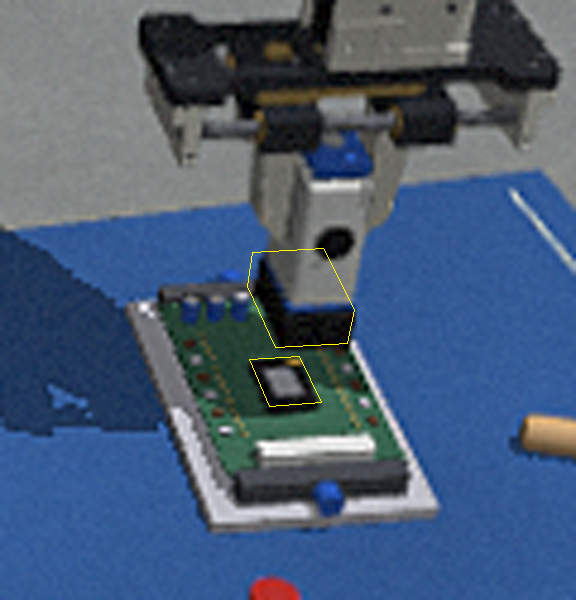

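The held camera hangs upright with its foot at crop (315,320), close to the drawn model. The chip outline drawn at (285,382) lies on the chip. I'll fit the in-hand offset numerically.

```bash
cat > f.py <<'E'
from fit import *
s,R=st();p=s["ee_pos"];z=p[2]-.0552
for n,roi in(("scene",(440,208,490,245)),("top",(175,205,225,260))):
    c=robot.capture(n)
    for t in("camera","cam_center"):
        for d in robot.silhouettes(n,t)[:1]:
            m=d["mask"].astype(float)
            x,f,N=fit(lambda q:cam(q,z),[(c,m,roi)],[p[0],p[1],-.1],[.006,.006,.1]);print(n,t,"xyyaw off",np.round(x[:2]-p[:2],4),round(x[2],3),"res",round(f,1),N)
            if n=="scene":
                x,f,N=fit(lambda q:cam([q[0],q[1],-.103],q[2]),[(c,m,roi)],[p[0],p[1],z],[.006,.006,.005]);print("  xyz off",np.round(x-[p[0],p[1],z],4),round(f,1))
    P=c["pixels"];h=cv2.cvtColor(np.ascontiguousarray(P),cv2.COLOR_RGB2HSV)
    if n=="scene":
        g=cv2.inRange(h,(0,0,0),(180,255,45));print(*["".join("#" if v else "." for v in r) for r in g[213:250,445:485]],sep="\n")
        q=np.array([proj(c,P) for P in cam([p[0],p[1],-.103],z)[0]]).round(1);print(q.tolist())
E
python3 f.py
```

```text
t 22.55 p [0.5231 0.2752 0.1268] yaw_y -95.89 tilt [0.0008 0.0007] q [ -58.   32.   37.  104.  -24.   52. -106.] gap 33.8 F [-0.6  0.2 -2.7]
scene camera xyyaw off [0.0036 0.0015] -0.244 res 58.1 531.0
  xyz off [ 0.0019  0.0017 -0.0002] 90.6
scene cam_center xyyaw off [0.0037 0.0014] -0.223 res 52.1 544.0
  xyz off [-0.0859  0.0499 -0.0744] 49.1
.......................#####............
......................#######...........
......................#######...........
.....................#######............
......................#####.............
.......................###..............
..........#.............................
.........##.............................
.........##.............................
.........###............................
.........###............................
.........####...........................
........#####...........................
........######..........................
.........#####..........................
..........#####.........................
..........#####.........................
..........###################...........
...........##
[... 315 characters left out ...]
........................................
.......#######..........................
......######....##...........#..........
.......###.......##.....................
.......###.......##...........#.........
........###.......#.........#...........
........###.......#............#........
.........###.......#....................
.........###......##....................
.........############...................
..........###########...................
[[451.4, 224.1], [452.5, 217.0], [465.9, 223.2], [467.2, 216.2], [457.2, 236.9], [458.5, 229.8], [472.2, 236.0], [473.6, 228.9]]
top camera xyyaw off [-0.0437 -0.0146] 0.857 res 342.5 60.0
top cam_center xyyaw off [-0.136 -0.04 ] 2.167 res 64.0 64.0
```

>>> drive_tool(commands=[[-0.001,0.001,0.015,0,0,0,-1],[0,0,0.01,0,0,0,-1],[0,0,0.005,0,0,0,-1],[0,0,0.003,0,0,0,-1],[0,0,0,0,0,0,-1],[0,0,0,0,0,0,-1],[0,0,0,0,0,0,-1]])

```text
clock: 23.72
ee_pos: [0.522, 0.2741, 0.0935]
tool_rot: [[0.995, -0.103, 0.0], [-0.103, -0.995, 0.0], [0.0, -0.0, -1.0]]
wrist_force: [-0.1, 0.5, -2.0]
finger_gap: 0.369
gripper_force: 29.9
```

```bash
python3 -c "
from h import *
to([.522,.2743,.0922],-95.7)"; python3 f.py | grep -v '^\.'; python3 m.py; python3 e.py s8.png >/dev/null
```

```text
t 23.73 p [0.522  0.2741 0.0935] yaw_y -95.9 tilt [0.0005 0.0003] q [ -57.   34.   35.  105.  -26.   49. -105.] gap 34.0 F [-0.1  0.5 -2. ]
tool turn z -0.0035 rotvec fix incl tilt
tool shift (after turn) [ 0.     -0.0002  0.0013]
t 23.73 p [0.522  0.2741 0.0935] yaw_y -95.9 tilt [0.0005 0.0003] q [ -57.   34.   35.  105.  -26.   49. -105.] gap 34.0 F [-0.1  0.5 -2. ]
scene camera xyyaw off [ 0.0108 -0.0004] -0.389 res 88.9 620.0
  xyz off [0.0005 0.0008 0.0013] 150.6
scene cam_center xyyaw off [0.0028 0.0065] -0.468 res 77.1 615.0
  xyz off [-0.0003  0.0012  0.0031] 153.6
[[449.1, 234.3], [450.2, 227.4], [463.4, 233.4], [464.6, 226.6], [454.8, 247.2], [456.0, 240.3], [469.5, 246.3], [470.9, 239.4]]
top camera xyyaw off [-0.04  -0.136] 2.167 res 0.0 0.0
top cam_center xyyaw off [-0.0278 -0.0085] 0.841 res 336.4 51.0
t 24.02 p [0.5217 0.274  0.0932] yaw_y -95.9 tilt [0.0001 0.    ] q [ -57.   34.   35.  105.  -26.   49. -105.] gap 33.9 F [ 0.6 -0.  -1.3]
tool turn z 0.3334 rotvec fix incl tilt
tool shift (after turn) [ 0.16    0.4395 -0.1568]
scene knob [ 0.4678 -0.4077] marks [[0.4749, -0.4309], [0.4614, -0.3852]] offs [-0.0001, -0.0003]
top knob [ 0.4691 -0.4059] marks [[0.4586, -0.3736], [0.4626, -0.3845]] offs [0.0008, 0.0001]
```

View pics/s8.png

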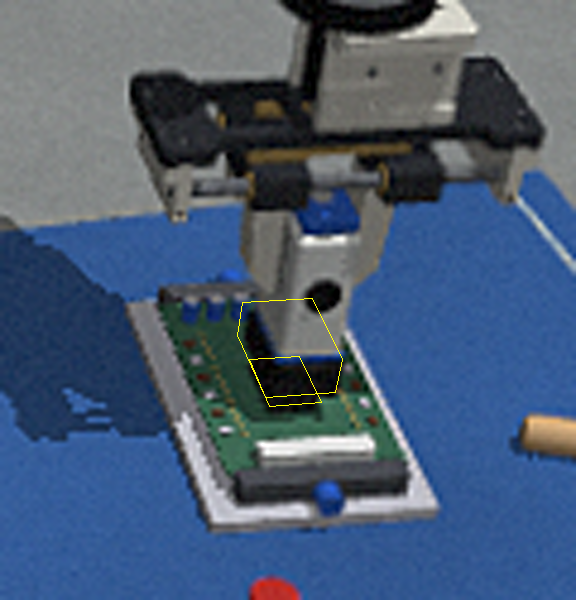

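The camera stands upright over the chip, with its foot at crop (300,370) and the chip just below it. The lens is about 11 mm above the chip by the arm pose, there is no contact force, and the lever is on its marks. I'm handing in.

```bash
python3 -c "
from plant import robot
print(robot.hand_in())"
```

```text
the job is handed in; nothing more can be done
None
```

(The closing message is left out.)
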